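Switch over the fan with the flat screwdriver

ROBOT

A 7-joint arm with a two-finger parallel gripper is mounted at the origin on a cart in front of the work surface, level with it; the furniture and walls round the work are solid. World frame = base frame: x ahead of the robot, y to its left, z up, the work surface at z = 0. Lengths are in m, angles in rad, forces in N, time in s.
With the tool pointing down it reaches from about 0.35 to 0.9 m from the base axis. Payload 7.2 kg.
Tool frame: the origin (TCP) lies at the centre of the arm's flange, where the gripper is bolted on; the fingertips stand 182 mm ahead of it and the grasp point (between the pads) lies 163 mm ahead of it (env.grip_depth is the distance from the TCP to the grasp point, in m); z points along the fingers, x is the direction in which the jaws open and shut, and the axes are right-handed (so a half turn about z gives the same grasp; the last joint's range is limited). The gripper opens to 88 mm and grips with 3 to 60 N. Pads are 20 mm wide; open, the fingers measure 115 mm over their backs; the gripper's body (75 mm by 178 mm) begins 61 mm behind the grasp point.
Start: joints at [-1.211, 0.411, -0.013, 1.596, 0.006, 1.134, -0.082], TCP at [0.259, 0.569, 0.405] pointing down, gripper open.
Joint ranges: [-2.95, 2.95], [-0.29, 1.99], [-1.47, 1.44], [0.14, 2.54], [-1.03, 4.17], [0.13, 1.85], [-2.86, 2.86]. Speed limits (rad/s): [2.39, 2.39, 3.01, 3.01, 3.14, 3.14, 3.14].

INTERFACE

Orientations are given as a unit quaternion [w, x, y, z].
In Python, from workcell import read_state, read_camera, env gives the robot as it stands.
- The arm moves only by the tool move_arm, never from a script. Its arguments are lists of equal length, an entry for each row: "jaw": the finger opening in cm, from 0 to 8.78; "offset": the shift along the tool's x, y, z in cm, a list of three; "turn": the turn, a rotation vector about the tool's x, y, z in rad, a list of three. A call has 1 to 8 rows; each row shifts and turns the commanded pose from where the row before left it, along the tool's axes as they then stand; what a row does not reach is not made up. A row lasts 1/12 s, in which the tool goes at most 41.7 mm and 7.16 degrees, less where a joint would pass 70% of its speed; a pose out of reach is approached as far as the arm can. A call is refused whole if a number of a shift passes 4.17 or a number of a turn 0.125, either way. A call with a gripper value outside its range is refused whole. The fingers move at their own pace and stop on an object; "grip_force" is the grip in N (left out, the last holds). Time passes only in rows, so rows that do not move let the fingers close. It gives the time, the measured TCP pose, the force and the opening at its end, in the units of the state.
- read_state(): the state, without advancing time (a new reading comes with each control period).
- read_camera(name): name is "scene" or "top" or "wrist"; returns a dict with "color" (400x640x3 uint8, red, green, blue), "K" (3x3 intrinsics, pixels), "position" and "rotation" of the camera in the world. Camera axes: x right, y down, z forward; pixel columns grow to the right and rows downward; lengths in m; the calibration is good to about 2 mm. The wrist camera is an equidistant fisheye: a pixel r from the principal point sees the ray r / f radians off the axis. A picture is of the moment at which its call begins. There is no depth.
- env.job_done(): hands the job in, once; it reports no verdict.
The state is a dict: "t": time; "joint_positions": joint angles; "joint_vel": joint speeds; "joint_efforts": joint torques, N m; "tcp_pos": TCP position; "orientation": TCP orientation; "wrist_force": force on the tool from outside, world axes, zero at the start; "wrist_torque": the same for the moment, N m; "finger_gap": finger opening in m.
Only numpy, scipy, OpenCV 4.12 (cv2) and the standard library are available. Lean on these libraries where they do the work, as an engineer would, in place of code of your own. Each camera call takes 0.05 s, during which the arm holds its last target. There are 200 camera calls.

TASK

Take the green-handled flat screwdriver from its wooden stand and use it to turn the slotted switch with the yellow ring a quarter turn clockwise (seen from above), from the dot mark to the bar mark, so that the extractor fan runs before the plates are inked. Leave the switch with the blue ring as it is, and put the screwdriver back upright in the pocket of its stand, fully down.

Things in the scene. Friction and masses are not known exactly. Their poses are not given: they have to be found in the camera images.
- screwdriver: flat screwdriver, upright in the stand, 155 mm, 0.12 kg. Origin: middle of the blade's lower edge; z up to the handle, y along the blade's width. Blade 18 (y) x 3 (x) mm, 18 high; shaft 10 mm thick; round guard 40 mm across, 75 to 81 mm above the tip, rests on the stand; green flat-sided handle from 81 to 155 mm, 22 (x) x 30 (y) mm. Grip across the 22 mm, 123 mm above the tip.
- pocket (a point): centre of the pocket's mouth in the top of the fixed wooden stand (80 x 90 x 85 mm), 85 mm above the worktop. The pocket, 16 (x) x 30 (y) mm, goes right through, with a small bevel at the mouth. The screwdriver hangs in it by its guard, tip 75 mm below this point, blade along the pocket's y axis either way round.
- yellow_slot (a point): centre of the slot's mouth in the white rotor (41 mm across) inside the yellow ring on a fixed grey box 90 mm square; 48 mm above the worktop. y along the slot, turning with the rotor; z up. The slot runs right across, 12 mm deep, 12 mm wide at the mouth, 6 mm in its lowest 5 mm. The ring (46 mm inside) stands 2 mm higher. A like box has a blue ring; the two swap places.
- yellow_rotor (a joint): yellow-ringed switch: 0 with the slot along its box's y axis (rest: dot mark at the left of the box), 1.571 a quarter turn clockwise seen from above (bar mark at the far side; stop at 1.62). Starts at 0 to 0.12, turns stiffly (0.05 N m of friction), stays where it is left. The blade has about 10 degrees of play either way in the slot, so turn a little farther.
- blue_rotor (a joint): other, blue-ringed switch: 0 with the slot along its box's y axis (rest: dot mark at the left of the box), 1.571 a quarter turn clockwise seen from above (bar mark at the far side; stop at 1.62). Starts at 0 to 0.12, turns stiffly (0.05 N m of friction), stays where it is left.

How it is judged:
On the way, in this order (a step that is already met when the one before it is completed fails the run):
1. the screwdriver's blade stands in the slot of the yellow-ringed switch, not yet turned (horizontal distance between screwdriver and yellow_slot below 0.014 m and z of screwdriver in the frame of yellow_slot below -0.003 m and angle between screwdriver's own z axis and vertical below 0.26 rad and value of joint yellow_rotor below 0.4 rad), for 0.1 s.
2. the yellow-ringed switch is turned a quarter turn (at least 70 degrees) with the blade in its slot (horizontal distance between screwdriver and yellow_slot below 0.014 m and z of screwdriver in the frame of yellow_slot below -0.003 m and angle between screwdriver's own z axis and vertical below 0.26 rad and value of joint yellow_rotor above 1.22 rad), for 0.1 s.
At the end, for the whole second after the job is handed in: The yellow-ringed switch is turned at least 70 degrees (1.22 rad), the blue-ringed one less than 0.35 rad; the screwdriver stands at rest in the pocket of its stand, tip within 15 mm of the pocket axis and 65 mm or more below its mouth, tilted less than 0.2 rad (value of joint yellow_rotor above 1.22 rad and value of joint blue_rotor below 0.35 rad and horizontal distance between screwdriver and pocket below 0.015 m and z of screwdriver in the frame of pocket below -0.065 m and angle between screwdriver's own z axis and vertical below 0.2 rad and linear speed of screwdriver below 0.05 m/s); the robot touches nothing.
It fails at once if the blue-ringed switch is turned (more than 0.35 rad) (value of joint blue_rotor above 0.35 rad).
It also fails if it takes over 53 s, if anything falls off the work surface, if the arm or the gripper's body presses on something with over 40 N, if the wrist force passes 120 N, or if a joint passes its speed limit or range.

## Working session

There is one attempt and no reset: what is moved stays moved. The work goes in short steps, Python scripts to look and compute and a tool call to move; the robot and the scene stay as the last step left them, time stands still between calls to the robot, and variables do not carry over. Pictures are saved under pics/ and viewed, on a budget of 10 in all, crops included, one or two more only if the job needs it, and the job is handed in when it is done.

Besides the shell and the picture viewer there is one more tool, called after "Request:" as name(argument=value, ...), one argument or row to a line, values as JSON. move_arm: Moves the arm, as the interface text tells. Its arguments: {"type":"object","properties":{"jaw":{"type":"array"},"offset":{"type":"array"},"turn":{"type":"array"},"grip_force":{"type":"number"}},"required":["jaw","offset","turn"]}

```bash
mkdir -p pics
python3 - <<'E'
from workcell import read_state, read_camera, env
import cv2,numpy as np
s=read_state();print({k:np.round(v,3).tolist() for k,v in s.items()})
for n in("scene","top"):
    c=read_camera(n);cv2.imwrite(f"pics/{n}0.png",c["color"][:,:,::-1]);print(n,c["K"],c["position"],c["rotation"])
c=read_camera("wrist");print(c["K"],c["position"],c["rotation"])
E
```

```text
{'t': 0.0, 'joint_positions': [-1.211, 0.412, -0.013, 1.597, 0.006, 1.134, -0.082], 'joint_vel': [0.001, -0.001, -0.001, -0.001, -0.0, 0.001, 0.001], 'joint_efforts': [0.001, -58.796, 0.643, -29.108, -0.054, 0.018, 0.0], 'tcp_pos': [0.259, 0.568, 0.404], 'orientation': [0.0, 0.841, 0.541, -0.001], 'wrist_force': [-0.391, -0.379, -0.324], 'wrist_torque': [0.001, -0.023, -0.016], 'finger_gap': 0.088}
scene [[416.8588349    0.         324.87136514]
 [  0.         416.8588349  198.71937174]
 [  0.           0.           1.        ]] [-0.12183198 -0.55796946  0.7778618 ] [-0.36309796  0.80034042 -0.43761679  0.19001743]
top [[478.2681783    0.         328.07804995]
 [  0.         478.2681783  204.92927853]
 [  0.           0.           1.        ]] [ 0.34646214 -0.13649998  1.18364828] [-0.05714508  0.70587337 -0.70454153  0.04580894]
[[309.70691629   0.         317.10517773]
 [  0.         309.70691629 197.61189366]
 [  0.           0.           1.        ]] [0.19287003 0.60015443 0.38326452] [0.11458419 0.83323607 0.53596196 0.07302661]
```

View pics/scene0.png

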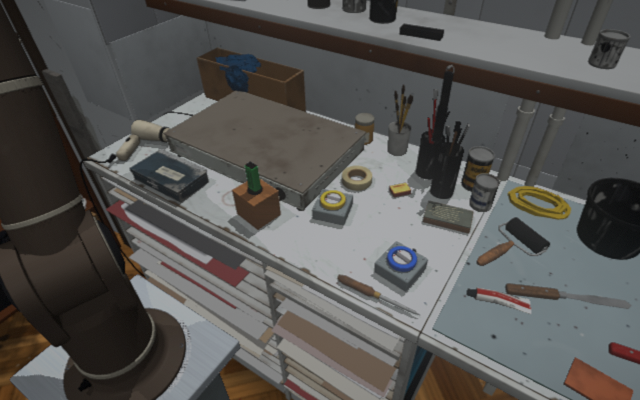

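View pics/top0.png

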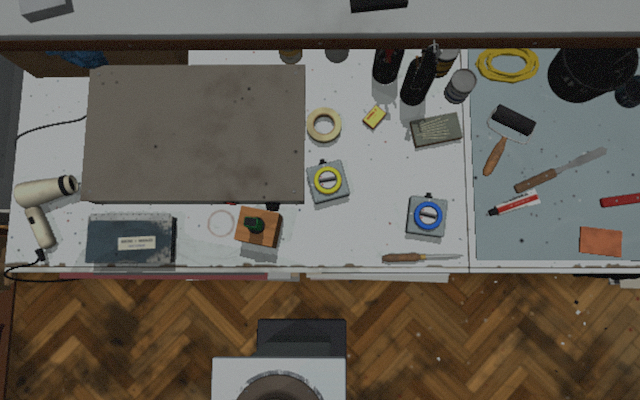

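The scene shows the stand at (257,200) with the green handle at (253,178), the yellow switch at (333,200) and the blue one at (402,258). In the top view the stand is at (258,228), yellow ring at (328,181) and blue ring at (430,214).

```bash
cat > h.py <<'E'
from workcell import read_state, read_camera, env
import cv2,numpy as np
from scipy.spatial.transform import Rotation as R
def rot(q): return R.from_quat(np.asarray(q)[[1,2,3,0]]).as_matrix()
def ray(c,uv,fish=False):
    K=c["K"];p=(np.asarray(uv,float)-K[:2,2])/K[0,0]
    if fish:
        r=np.hypot(*p);d=np.r_[p*(np.sin(r)/max(r,1e-9)),np.cos(r)]
    else: d=np.r_[p,1]; d/=np.linalg.norm(d)
    return np.asarray(c["position"]),rot(c["rotation"])@d
def onz(o,d,z): return o+d*(z-o[2])/d[2]
def tri(rays):
    A=sum(np.eye(3)-np.outer(d,d) for o,d in rays);b=sum((np.eye(3)-np.outer(d,d))@o for o,d in rays)
    p=np.linalg.solve(A,b);return p,[np.linalg.norm(np.cross(p-o,d)) for o,d in rays]
def proj(c,P,fish=False):
    q=rot(c["rotation"]).T@(np.asarray(P)-c["position"])
    if fish:
        h=np.hypot(q[0],q[1]);p=q[:2]/max(h,1e-9)*np.arctan2(h,q[2])
    else:p=q[:2]/q[2]
    return p*c["K"][0,0]+c["K"][:2,2]
def mask(img,col):
    h=cv2.cvtColor(img,cv2.COLOR_RGB2HSV)
    lo,hi={"green":((45,80,20),(85,255,255)),"yellow":((24,140,110),(34,255,255)),"blue":((105,140,80),(125,255,255)),"wood":((5,90,60),(18,220,255))}[col]
    return cv2.inRange(h,lo,hi)
def blobs(m,n=4,mina=30):
    cs,_=cv2.findContours(m,cv2.RETR_EXTERNAL,cv2.CHAIN_APPROX_NONE)
    return [c for c in sorted(cs,key=cv2.contourArea,reverse=True)[:n] if cv2.contourArea(c)>mina]
E
python3 - <<'E'
from h import *
C={n:read_camera(n) for n in("scene","top")}
for n,c in C.items():
    for col in("green","yellow","blue","wood"):
        print(n,col,[(np.round(cv2.minAreaRect(b)[0],1).tolist(),np.round(cv2.minAreaRect(b)[1],1).tolist(),round(cv2.minAreaRect(b)[2]),cv2.contourArea(b)) for b in blobs(mask(c["color"],col))])
a=C["scene"]["color"][120:300,220:440];b=C["top"]["color"][140:260,220:460]
cv2.imwrite("pics/a.png",np.vstack([cv2.resize(a[20:120,:140],(560,400),interpolation=2)[:280],cv2.resize(b[:70*1+60,0:130],(560,560),interpolation=2)[:320*2]])[:,:,::-1][:600] if 0 else cv2.resize(b[:,:140],(700,600),interpolation=2)[:,:,::-1])
E
```

```text
scene green [([253.0, 177.9], [26.4, 11.4], 79, 234.5)]
scene yellow [([332.5, 198.5], [15.0, 23.0], 90, 284.5), ([550.0, 205.6], [40.7, 20.3], 16, 197.5), ([520.6, 202.1], [29.3, 7.0], 41, 52.0)]
scene blue [([402.0, 257.5], [21.0, 28.0], 90, 472.0)]
scene wood [([466.0, 377.5], [102.0, 43.0], 0, 2052.0), ([597.7, 386.6], [68.4, 28.9], 29, 1520.5), ([258.2, 202.8], [47.5, 44.3], 77, 1335.0), ([18.1, 365.4], [42.4, 75.9], 23, 1233.5)]
top green [([253.0, 223.5], [13.0, 18.0], 90, 89.5)]
top yellow [([507.0, 65.0], [32.0, 62.0], 90, 1564.5), ([327.0, 180.0], [26.0, 26.0], 90, 525.0)]
top blue [([428.0, 215.0], [26.9, 26.9], 45, 566.0)]
top wood [([326.0, 336.0], [126.0, 626.0], 90, 62833.5), ([256.2, 225.8], [39.2, 35.3], 11, 1280.5), ([600.0, 241.4], [43.1, 25.8], 7, 1014.5), ([2.9, 338.0], [12.4, 122.0], 4, 680.0)]
```

View pics/a.png

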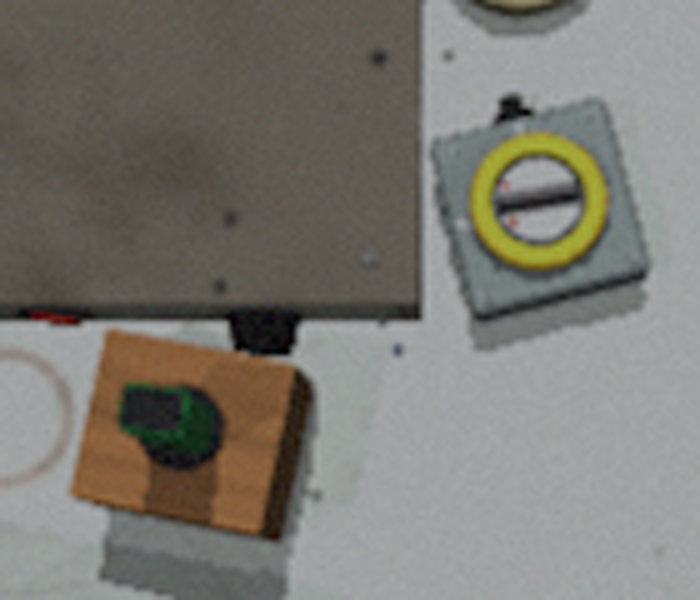

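The zoomed top view shows the slot running right and slightly up, with the box tilted about 15°. The stand is tilted about 10° the other way. The handle's flat long side runs along the stand's long side.

Run:
```python
from h import *
C={n:read_camera(n) for n in("scene","top")};t=C["top"];s=C["scene"]
def px(x,y): return (220+x/5,140+y/5)
print("yellow tri",tri([ray(t,(327.5,180.3)),ray(s,(332.5,198.5))]))
print("yellow z.05",onz(*ray(t,px(539,201)),.05))
print("box/stand corners z=.085",[np.round(onz(*ray(t,px(*p)),.085),3)[:2].tolist() for p in [(107,332),(297,370),(262,535),(73,494)]])
print("box corners z=.048",[np.round(onz(*ray(t,px(*p)),.046),3)[:2].tolist() for p in [(432,142),(600,99),(646,268),(483,316)]])
print("slot",[np.round(onz(*ray(t,px(*p)),.048),3)[:2].tolist() for p in [(497,203),(578,191)]])
print("handle top",[np.round(onz(*ray(t,px(*p)),.165),3)[:2].tolist() for p in [(121,385),(180,387),(178,429),(121,428)]])
print("slab edge z=.07",np.round(onz(*ray(t,px(420,318)),.07),3))
w=read_camera("wrist");st=read_state();T=rot(st["orientation"]);print("tool R",T.round(3),"cam in tool",T.T@(w["position"]-st["tcp_pos"]),(T.T@rot(w["rotation"])).round(3))
```

```text
yellow tri (array([ 0.57417093, -0.1169891 ,  0.04632685]), [np.float64(0.0007815369738113081), np.float64(0.0007815369738114081)])
yellow z.05 [ 0.57318946 -0.11716557  0.05      ]
box/stand corners z=.085 [[0.504, 0.083], [0.486, -0.006], [0.41, 0.009], [0.429, 0.097]]
box corners z=.048 [[0.603, -0.065], [0.625, -0.147], [0.541, -0.169], [0.518, -0.09]]
slot [[0.573, -0.097], [0.579, -0.136]]
handle top [[0.47, 0.06], [0.469, 0.035], [0.451, 0.035], [0.451, 0.06]]
slab edge z=.07 [ 0.513 -0.062  0.07 ]
tool R [[ 0.415  0.91  -0.   ]
 [ 0.91  -0.415 -0.   ]
 [-0.     0.    -1.   ]] cam in tool [ 0.00128267 -0.07353919  0.02070534] [[ 1.    -0.     0.   ]
 [-0.     0.963  0.269]
 [-0.    -0.269  0.963]]
```

Request:
move_arm(
  jaw=[8.78,8.78,8.78,8.78,8.78,8.78,8.78,8.78],
  offset=[
    [-2.6,2.65,0],
    [-2.6,2.65,0],
    [-2.6,2.65,0],
    [-2.6,2.65,0],
    [-2.6,2.65,0],
    [-2.6,2.65,0],
    [-2.6,2.65,0],
    [-2.6,2.65,0],
  ],
  turn=[
    [0,0,0],
    [0,0,0],
    [0,0,0],
    [0,0,0],
    [0,0,0],
    [0,0,0],
    [0,0,0],
    [0,0,0],
  ],
)

```text
t: 1.07
tcp_pos: [0.3662, 0.2896, 0.4049]
orientation: [-0.0, 0.841, 0.541, 0.0]
wrist_force: [0.2, -0.1, -0.2]
finger_gap: 0.0878
```

Request:
move_arm(
  jaw=[8.78,8.78,8.78,8.78,8.78,8.78,8.78,8.78],
  offset=[
    [-2.6,2.65,0],
    [-2.6,2.65,0],
    [-2.6,2.65,0],
    [-2.6,2.65,0],
    [-2.6,2.65,0],
    [-2.6,2.65,0],
    [-2.6,2.65,0],
    [0,0,0],
  ],
  turn=[
    [0,0,0],
    [0,0,0],
    [0,0,0],
    [0,0,0],
    [0,0,0],
    [0,0,0],
    [0,0,0],
    [0,0,0.12],
  ],
)

```text
t: 1.73
tcp_pos: [0.4607, 0.0421, 0.4053]
orientation: [0.001, 0.872, 0.49, 0.0]
wrist_force: [-0.3, 0.7, 0.6]
finger_gap: 0.0879
```

Request:
move_arm(
  jaw=[8.78,8.78,8.78,8.78,8.78,8.78,8.78,8.78],
  offset=[
    [0,0,0],
    [0,0,0],
    [0,0,0],
    [0,0,0],
    [0,0,0],
    [0,0,0],
    [0,0,0],
    [0,0,0],
  ],
  turn=[
    [0,0,0.12],
    [0,0,0.12],
    [0,0,0.12],
    [0,0,0.12],
    [0,0,0.12],
    [0,0,0.12],
    [0,0,0.12],
    [0,0,0.12],
  ],
)

```text
t: 2.4
tcp_pos: [0.4592, 0.0489, 0.4048]
orientation: [-0.0, 1.0, 0.029, 0.0]
wrist_force: [0.1, -0.5, -0.4]
finger_gap: 0.0875
```

Request:
move_arm(
  jaw=[8.78,8.78,8.78,8.78],
  offset=[
    [0,0,0],
    [0,0,0],
    [0,0,0],
    [0,0,0],
  ],
  turn=[
    [0,0,0.12],
    [0,0,0.12],
    [0,0,0],
    [0,0,0],
  ],
)

```text
t: 2.73
tcp_pos: [0.4591, 0.049, 0.4047]
orientation: [-0.0, 0.996, -0.086, 0.0]
wrist_force: [-0.6, -0.8, -0.3]
finger_gap: 0.0878
```

```bash
cat >> h.py <<'E'
def snap(name):
    w=read_camera("wrist");cv2.imwrite(f"pics/{name}.png",w["color"][:,:,::-1])
    import pickle;pickle.dump(w,open(f"{name}.pkl","wb"));return w
def rep():
    s=read_state();T=rot(s["orientation"]);print("t",round(s["t"],2),"tcp",np.round(s["tcp_pos"],4),"xaz",round(np.degrees(np.arctan2(T[1,0],T[0,0])),2),"tilt",round(np.degrees(np.arccos(-T[2,2])),2),"j",np.round(s["joint_positions"],2),"F",np.round(s["wrist_force"],1),"M",np.round(s["wrist_torque"],2),"gap",round(s["finger_gap"],4));return s,T
E
python3 - <<'E'
from h import *
rep();w=snap("w1")
for n,P in dict(handle=(.46,.047,.165),yel=(.573,-.117,.05),pocket=(.457,.046,.085)).items(): print(n,proj(w,P,True))
E
```

```text
t 2.73 tcp [0.4591 0.049  0.4047] xaz -9.92 tilt 0.01 j [-0.62  0.13  0.46  2.   -0.06  1.03 -0.31] F [-0.6 -0.8 -0.3] M [-0.05  0.1   0.04] gap 0.0878
handle [318.01630194 217.58764689]
yel [423.31694154 289.15423594]
pocket [315.02259386 192.48792303]
```

View pics/w1.png

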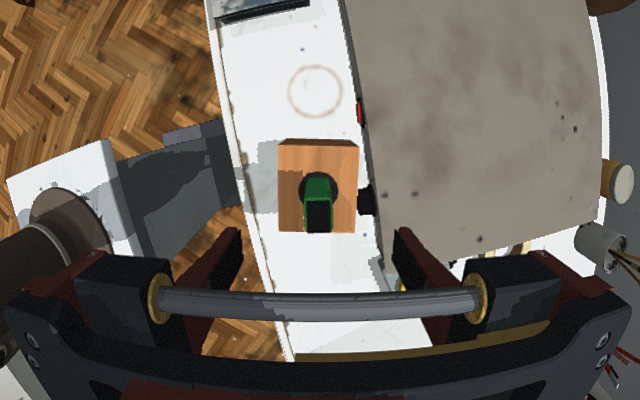

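The wrist view shows the handle top at about (319,216). The stand-top corners are at about (279,147), (358,147), (355,232) and (279,231), nearly square to the jaws.

Run:
```python
from h import *
import pickle
w=pickle.load(open("w1.pkl","rb"));t=read_camera("top");s,T=rep()
im=w["color"];h=cv2.cvtColor(im,cv2.COLOR_RGB2HSV);roi=np.zeros(im.shape[:2],np.uint8);roi[135:245,265:375]=255
wood=mask(im,"wood")&roi;wood=cv2.morphologyEx(wood,cv2.MORPH_CLOSE,np.ones((25,25)))
b=blobs(wood,1)[0];cn=cv2.approxPolyDP(b,6,True)[:,0];print("corners",cn.tolist())
print([np.round(onz(*ray(w,p,True),.085),4)[:2].tolist() for p in cn])
dark=cv2.inRange(h,(0,0,0),(180,255,60))&roi
sub=np.zeros_like(roi);sub[200:240,295:345]=255
d=cv2.inRange(im,(0,0,0),(38,38,38))&sub
for c in blobs(d,2): print("dark",cv2.minAreaRect(c))
g=cv2.inRange(h,(45,80,20),(85,255,255))&roi
for c in blobs(g,2): print("green",cv2.boundingRect(c))
for n,uvw,uvt in [("handle top",(319,216),(250.,221.4)),("st c0",cn[np.argmin(cn.sum(1))],(220+107/5,140+494/5-0))]:
    print(n,tri([ray(w,uvw,True),ray(t,uvt)]), onz(*ray(w,uvw,True),.165))
```

```text
t 2.83 tcp [0.4592 0.0489 0.4047] xaz -9.92 tilt 0.01 j [-0.62  0.13  0.46  2.   -0.06  1.03 -0.31] F [-1.  -0.6  0.2] M [-0.    0.1  -0.04] gap 0.0877
corners [[279, 144], [279, 230], [305, 231], [302, 178], [331, 176], [332, 231], [354, 232], [358, 147], [343, 140]]
[[0.431, 0.1], [0.413, 0.0127], [0.4395, 0.0071], [0.4469, 0.0628], [0.4754, 0.0598], [0.4672, 0.0023], [0.4897, -0.003], [0.5061, 0.0839], [0.4927, 0.093]]
dark ((318.0, 216.0), (30.0, 22.0), 90.0)
green (303, 177, 30, 55)
handle top (array([0.46055219, 0.04782095, 0.16381995]), [np.float64(0.0003426613128914794), np.float64(0.0003426613128916851)]) [0.46094033 0.04811356 0.165     ]
st c0 (array([0.42834883, 0.09340401, 0.03775683]), [np.float64(0.004922573978578197), np.float64(0.0049225739785781555)]) [0.44212811 0.10607135 0.165     ]
```

Request:
move_arm(
  jaw=[8.78,8.78,8.78,8.78,8.78,8.78],
  offset=[
    [0.14,0.07,3],
    [0,0,3],
    [0,0,2.5],
    [0,0,1.6],
    [0,0,0.77],
    [0,0,0],
  ],
  turn=[
    [0,0,0.02],
    [0,0,0],
    [0,0,0],
    [0,0,0],
    [0,0,0],
    [0,0,0],
  ],
)

```text
t: 3.33
tcp_pos: [0.46, 0.0479, 0.2946]
orientation: [0.001, 0.995, -0.098, -0.001]
wrist_force: [-0.3, 0.3, 1.2]
finger_gap: 0.0874
```

Request:
move_arm(
  jaw=[5,4,3.2,2.6,2.0,1.5,1.5,1.5],
  offset=[
    [0,0,0],
    [0,0,0],
    [0,0,0],
    [0,0,0],
    [0,0,0],
    [0,0,0],
    [0,0,0],
    [0,0,0],
  ],
  turn=[
    [0,0,0],
    [0,0,0],
    [0,0,0],
    [0,0,0],
    [0,0,0],
    [0,0,0],
    [0,0,0],
    [0,0,0],
  ],
  grip_force=40,
)

```text
t: 4.0
tcp_pos: [0.4605, 0.048, 0.2961]
orientation: [-0.0, 0.995, -0.098, 0.0]
wrist_force: [-0.1, 0.3, 0.2]
finger_gap: 0.038
```

Run:
```python
from h import *
rep()
```

```text
t 4.0 tcp [0.4605 0.048  0.2961] xaz -11.28 tilt 0.02 j [-0.57  0.29  0.43  2.12 -0.17  0.77 -0.23] F [-0.1  0.3  0.2] M [-0.03  0.09 -0.  ] gap 0.038
```

Fingers still closing.

Request:
move_arm(
  jaw=[1.5,1.5,1.5,1.5,1.5,1.5],
  offset=[
    [0,0,0],
    [0,0,0],
    [0,0,0],
    [0,0,0],
    [0,0,0],
    [0,0,0],
  ],
  turn=[
    [0,0,0],
    [0,0,0],
    [0,0,0],
    [0,0,0],
    [0,0,0],
    [0,0,0],
  ],
)

```text
t: 4.5
tcp_pos: [0.4604, 0.048, 0.2959]
orientation: [0.0, 0.995, -0.098, -0.0]
wrist_force: [-0.5, 1.0, 0.2]
finger_gap: 0.0219
```

Run:
```python
from h import *
rep()
```

```text
t 4.5 tcp [0.4604 0.048  0.2959] xaz -11.28 tilt 0.01 j [-0.57  0.29  0.43  2.12 -0.17  0.77 -0.23] F [-0.5  1.   0.2] M [ 0.02  0.14 -0.09] gap 0.0219
```

Request:
move_arm(
  jaw=[1.5,1.5,1.5,1.5,1.5,1.5,1.5,1.5],
  offset=[
    [0,0,-0.5],
    [0,0,-1],
    [0,0,-1.5],
    [0,0,-2],
    [0,0,-2],
    [0,0,-2],
    [0,0,-2],
    [0,0,0],
  ],
  turn=[
    [0,0,0],
    [0,0,0],
    [0,0,0],
    [0,0,0],
    [0,0,0],
    [0,0,0],
    [0,0,0],
    [0,0,0],
  ],
)

```text
t: 5.17
tcp_pos: [0.4613, 0.0476, 0.4101]
orientation: [-0.001, 0.995, -0.099, 0.003]
wrist_force: [0.6, 0.6, -2.0]
finger_gap: 0.0218
```

Request:
move_arm(
  jaw=[1.5,1.5,1.5,1.5,1.5,1.5,1.5,1.5],
  offset=[
    [1.2,1.2,0],
    [2.05,2.0,0],
    [2.05,2.0,0],
    [2.05,2.0,0],
    [2.05,2.0,0],
    [2.05,2.0,0],
    [1.7,1.6,0],
    [1.17,1.17,0],
  ],
  turn=[
    [0,0,0],
    [0,0,0],
    [0,0,0],
    [0,0,0],
    [0,0,0],
    [0,0,0],
    [0,0,0],
    [0,0,0],
  ],
)

```text
t: 5.83
tcp_pos: [0.5742, -0.1192, 0.4056]
orientation: [0.001, 0.995, -0.099, -0.0]
wrist_force: [0.1, 0.6, -0.6]
finger_gap: 0.022
```

Request:
move_arm(
  jaw=[1.5,1.5,1.5,1.5,1.5,1.5,1.5],
  offset=[
    [0,0,0],
    [0,0,0],
    [0,0,0],
    [0,0,0],
    [0,0,1],
    [0,0,0.5],
    [0,0,0],
  ],
  turn=[
    [0,0,-0.09],
    [0,0,-0.09],
    [0,0,-0.09],
    [0,0,-0.08],
    [0,0,0],
    [0,0,0],
    [0,0,0],
  ],
)

```text
t: 6.42
tcp_pos: [0.5729, -0.1168, 0.389]
orientation: [-0.0, 0.997, 0.075, -0.001]
wrist_force: [-0.7, 0.4, -1.5]
finger_gap: 0.0217
```

Run:
```python
from h import *
s,T=rep();w=snap("w2");p=s["tcp_pos"]
for n,P in dict(tip=p+T@[0,0,.286],yel=(.573,-.117,.05),bladeA=p+T@[0,.009,.286],bladeB=p+T@[0,-.009,.286]).items(): print(n,proj(w,P,True))
u,v=proj(w,(.573,-.117,.05),True).astype(int)
x0,y0=max(0,min(640-160,u-80)),max(0,min(400-120,v-70));print(x0,y0)
cv2.imwrite("pics/w2c.png",cv2.resize(w["color"][y0:y0+120,x0:x0+160],(800,600),interpolation=2)[:,:,::-1])
```

```text
t 6.42 tcp [ 0.5729 -0.1168  0.389 ] xaz 8.62 tilt 0.17 j [-0.24  0.38  0.48  1.74 -0.19  1.07  0.45] F [-0.7  0.4 -1.5] M [-0.05  0.12  0.  ] gap 0.0217
tip [316.1576737  198.20315606]
yel [317.26569951 184.95938529]
bladeA [316.1663117  207.84676735]
bladeB [316.14951093 188.38752766]
237 114
```

View pics/w2c.png

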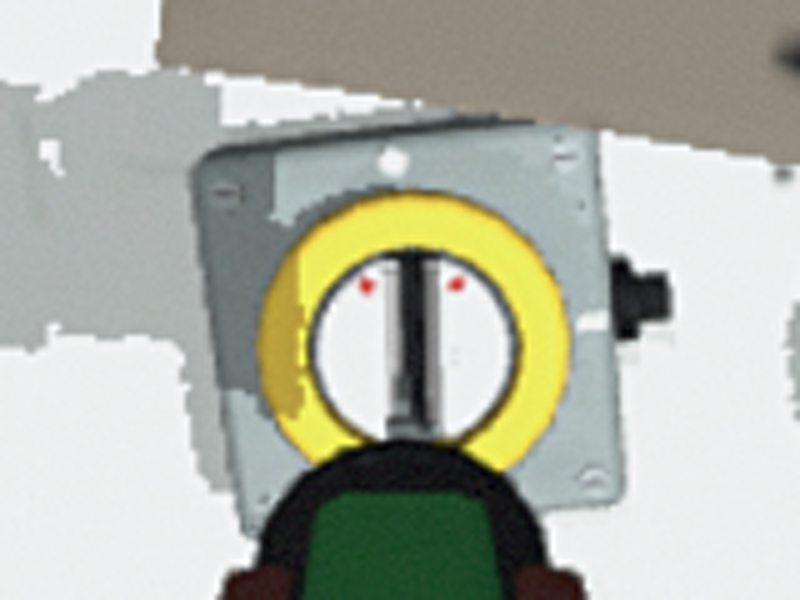

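The close-up shows the ring centred at about (414,347), which is full-image (319.9,183.4). The slot runs vertical in the image, so it already lines up with the blade. The dot mark is at the top and the bar mark at the right. The guard is centred at about u=402, full-image 317.4.

Run:
```python
from h import *
import pickle
w=pickle.load(open("w2.pkl","rb"));s,T=rep();p=s["tcp_pos"]
g=[proj(w,p+T@[.02*np.cos(a),.02*np.sin(a),.286-.081],True) for a in np.linspace(0,2*np.pi,73)];g=np.array(g)
print("guard pred u",g[:,0].min(),g[:,0].max(),"v top",g[:,1].min(),"obs u 288.6..346, v 202")
y=mask(w["color"],"yellow");y[205:]=0;y[:, :280]=0;y[:,360:]=0
b=blobs(y,1)[0];h=cv2.boundingRect(b);print(h)
pts=b[:,0];pts=pts[pts[:,1]<198]
(P,(a,bb),an)=cv2.fitEllipse(pts);print("ell",P,a,bb)
for uv in [P,(319.7,183.4)]:
    q=onz(*ray(w,uv,True),.05);print(q,"tool-frame offset from tip cm",T.T@(q-p)*100)
t=read_camera("top");print("tri w/top earlier",tri([ray(w,(319.8,183.4),True),ray(t,(327.6,180.3))]))
```

```text
t 6.47 tcp [ 0.5732 -0.1169  0.3897] xaz 8.64 tilt 0.12 j [-0.24  0.38  0.48  1.74 -0.19  1.07  0.45] F [ 0.   1.  -0.6] M [-0.07  0.01 -0.01] gap 0.0218
guard pred u 285.14554282686987 347.5308907927642 v top 203.0960804330611 obs u 288.6..346, v 202
(289, 153, 62, 52)
ell (319.22882080078125, 179.72291564941406) 49.31968688964844 57.07617950439453
[ 0.57419244 -0.11109282  0.05      ] tool-frame offset from tip cm [ 0.25996611 -0.5444432  33.97316334]
[ 0.57528475 -0.11494221  0.05      ] tool-frame offset from tip cm [ 0.31014612 -0.14746587 33.97290066]
tri w/top earlier (array([ 0.57533092, -0.11680286,  0.04034905]), [np.float64(0.0005354124906858898), np.float64(0.0005354124906860067)])
```

Request:
move_arm(
  jaw=[1.5,1.5,1.5,1.5,1.5,1.5,1.5,1.5],
  offset=[
    [0.2,-0.1,1.5],
    [0,0,1.5],
    [0,0,1.2],
    [0,0,0.6],
    [0,0,0.4],
    [0,0,0.3],
    [0,0,0],
    [0,0,0],
  ],
  turn=[
    [0,0,0],
    [0,0,0],
    [0,0,0],
    [0,0,0],
    [0,0,0],
    [0,0,0],
    [0,0,0],
    [0,0,0],
  ],
)

```text
t: 7.18
tcp_pos: [0.5755, -0.1159, 0.3363]
orientation: [0.0, 0.997, 0.076, 0.0]
wrist_force: [0.4, 0.2, -0.5]
finger_gap: 0.0217
```

Run:
```python
from h import *
s,T=rep();w=snap("w3");c=read_camera("scene")
p=s["tcp_pos"]
a=w["color"][110:230,257:377]
u,v=proj(c,p+T@[0,0,.286]).astype(int);print(u,v)
b=c["color"][v-35:v+25,u-30:u+30]
cv2.imwrite("pics/w3c.png",np.hstack([cv2.resize(a,(400,400),interpolation=2),cv2.resize(b,(400,400),interpolation=2)])[:,:,::-1])
```

```text
t 7.18 tcp [ 0.5755 -0.1159  0.3363] xaz 8.75 tilt 0.03 j [-0.22  0.44  0.45  1.79 -0.23  0.96  0.48] F [ 0.4  0.2 -0.5] M [-0.04  0.03 -0.01] gap 0.0217
332 196
```

View pics/w3c.png

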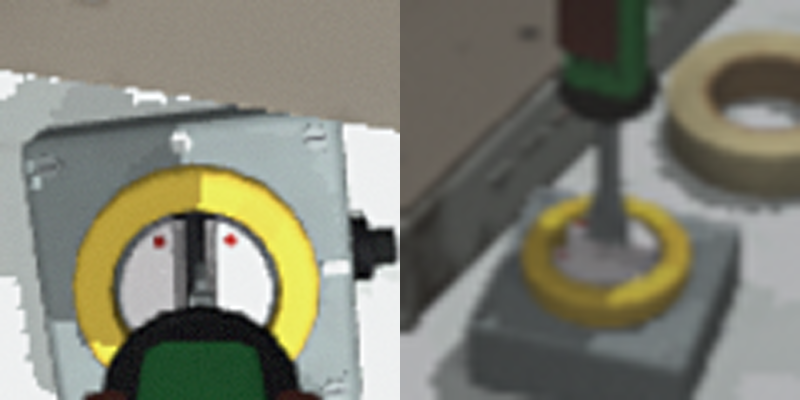

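The left half shows the ring at about 197 and the guard at about 202, so the tip is within about 1 mm of the slot's centre line. In the right half the blade stands just above the slot.

Request:
move_arm(
  jaw=[1.5,1.5,1.5,1.5,1.5,1.5],
  offset=[
    [-0.05,0,0.2],
    [0,0,0.2],
    [0,0,0.2],
    [0,0,0.2],
    [0,0,0],
    [0,0,0],
  ],
  turn=[
    [0,0,0],
    [0,0,0],
    [0,0,0],
    [0,0,0],
    [0,0,0],
    [0,0,0],
  ],
)

```text
t: 7.78
tcp_pos: [0.5748, -0.1158, 0.3277]
orientation: [-0.0, 0.997, 0.076, -0.0]
wrist_force: [-0.2, 0.0, -1.0]
finger_gap: 0.0219
```

Run:
```python
from h import *
rep()
```

```text
t 7.78 tcp [ 0.5748 -0.1158  0.3277] xaz 8.77 tilt 0.02 j [-0.22  0.45  0.45  1.8  -0.23  0.95  0.48] F [-0.2  0.  -1. ] M [-0.04  0.01 -0.03] gap 0.0219
```

Request:
move_arm(
  jaw=[1.5,1.5,1.5,1.5,1.5],
  offset=[
    [0,0,0.12],
    [0,0,0.12],
    [0,0,0.12],
    [0,0,0],
    [0,0,0],
  ],
  turn=[
    [0,0,0],
    [0,0,0],
    [0,0,0],
    [0,0,0],
    [0,0,0],
  ],
)

```text
t: 8.2
tcp_pos: [0.5748, -0.1158, 0.3242]
orientation: [-0.0, 0.997, 0.076, -0.0]
wrist_force: [-0.1, -0.4, -0.5]
finger_gap: 0.0217
```

Run:
```python
from h import *
rep()
```

```text
t 8.2 tcp [ 0.5748 -0.1158  0.3242] xaz 8.77 tilt 0.01 j [-0.22  0.45  0.45  1.8  -0.24  0.94  0.48] F [-0.1 -0.4 -0.5] M [-0.01  0.   -0.  ] gap 0.0217
```

Request:
move_arm(
  jaw=[1.5,1.5,1.5,1.5,1.5,1.5,1.5,1.5],
  offset=[
    [0,0,0],
    [0,0,0],
    [0,0,0],
    [0,0,0],
    [0,0,0],
    [0,0,0],
    [0,0,0],
    [0,0,0],
  ],
  turn=[
    [0,0,0.06],
    [0,0,0.06],
    [0,0,0.06],
    [0,0,0.06],
    [0,0,0.06],
    [0,0,0.06],
    [0,0,0.06],
    [0,0,0],
  ],
)

```text
t: 8.87
tcp_pos: [0.5749, -0.1158, 0.3244]
orientation: [0.0, 0.991, -0.134, -0.0]
wrist_force: [-0.3, 1.2, -1.1]
finger_gap: 0.0221
```

Run:
```python
from h import *
rep()
```

```text
t 8.87 tcp [ 0.5749 -0.1158  0.3244] xaz -15.44 tilt 0.01 j [-0.29  0.47  0.55  1.81 -0.3   0.95  0.12] F [-0.3  1.2 -1.1] M [-0.03  0.15  0.06] gap 0.0221
```

Request:
move_arm(
  jaw=[1.5,1.5,1.5,1.5,1.5,1.5,1.5,1.5],
  offset=[
    [0,0,0],
    [0,0,0],
    [0,0,0],
    [0,0,0],
    [0,0,0],
    [0,0,0],
    [0,0,0],
    [0,0,0],
  ],
  turn=[
    [0,0,0.08],
    [0,0,0.08],
    [0,0,0.08],
    [0,0,0.08],
    [0,0,0.08],
    [0,0,0.08],
    [0,0,0.08],
    [0,0,0.08],
  ],
)

```text
t: 9.53
tcp_pos: [0.5752, -0.116, 0.3245]
orientation: [0.0, 0.899, -0.439, 0.001]
wrist_force: [2.7, -1.3, -2.6]
finger_gap: 0.0219
```

Request:
move_arm(
  jaw=[1.5,1.5,1.5,1.5,1.5,1.5,1.5,1.5],
  offset=[
    [0,0,0],
    [0,0,0],
    [0,0,0],
    [0,0,0],
    [0,0,0],
    [0,0,0],
    [0,0,0],
    [0,0,0],
  ],
  turn=[
    [0,0,0.08],
    [0,0,0.08],
    [0,0,0.08],
    [0,0,0.08],
    [0,0,0.08],
    [0,0,0.08],
    [0,0,0.06],
    [0,0,0],
  ],
)

```text
t: 10.2
tcp_pos: [0.5754, -0.1164, 0.3245]
orientation: [0.0, 0.749, -0.662, 0.001]
wrist_force: [1.9, -3.0, -2.6]
finger_gap: 0.0212
```

Request:
move_arm(
  jaw=[1.5,1.5],
  offset=[
    [0,0,0],
    [0,0,0],
  ],
  turn=[
    [0,0,0],
    [0,0,0],
  ],
)

```text
t: 10.37
tcp_pos: [0.5752, -0.1165, 0.3246]
orientation: [0.0, 0.75, -0.661, 0.001]
wrist_force: [3.0, -3.2, -3.0]
finger_gap: 0.0217
```

Run:
```python
from h import *
s,T=rep();w=snap("w4");c=read_camera("scene")
a=w["color"][110:230,257:377]
b=c["color"][160:220,302:362]
cv2.imwrite("pics/w4c.png",np.hstack([cv2.resize(a,(400,400),interpolation=2),cv2.resize(b,(400,400),interpolation=2)])[:,:,::-1])
```

```text
t 10.37 tcp [ 0.5752 -0.1165  0.3246] xaz -82.75 tilt 0.13 j [-0.49  0.55  0.86  1.82 -0.49  1.   -0.88] F [ 3.  -3.2 -3. ] M [-1.45 -0.92  0.03] gap 0.0217
```

View pics/w4c.png

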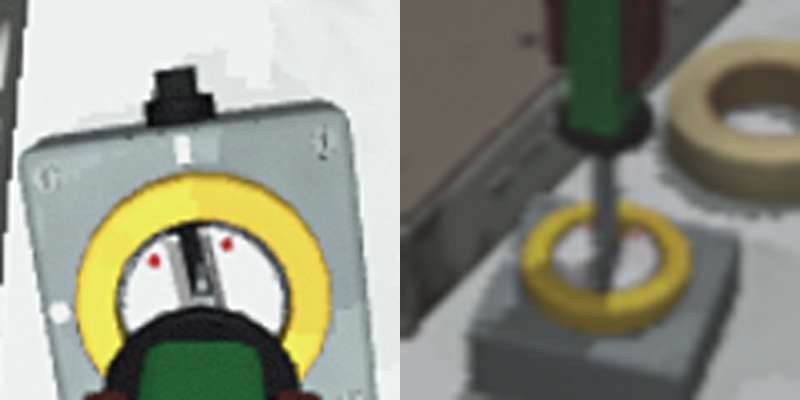

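The left half shows the slot now pointing at the bar mark, lagging the blade by about 10°, which fits the expected play. I estimate the rotor at about 1.5 rad. I'll take off the twist, lift out and turn back.

Request:
move_arm(
  jaw=[1.5,1.5,1.5,1.5,1.5,1.5,1.5,1.5],
  offset=[
    [0,0,0],
    [0,0,0],
    [0,0,0],
    [0,0,-0.5],
    [0,0,-1.1],
    [0,0,-2],
    [0,0,-2.5],
    [0,0,-2.5],
  ],
  turn=[
    [0,0,-0.06],
    [0,0,-0.06],
    [0,0,0],
    [0,0,0],
    [0,0,0],
    [0,0,0],
    [0,0,0],
    [0,0,0],
  ],
)

```text
t: 11.13
tcp_pos: [0.5743, -0.1152, 0.4117]
orientation: [0.0, 0.788, -0.616, -0.001]
wrist_force: [0.8, -0.4, -0.8]
finger_gap: 0.0219
```

Request:
move_arm(
  jaw=[1.5,1.5,1.5,1.5,1.5,1.5,1.5,1.5],
  offset=[
    [0,0,0],
    [0,0,0],
    [0,0,0],
    [0,0,0],
    [0,0,0],
    [0,0,0],
    [0,0,0],
    [0,0,0],
  ],
  turn=[
    [0,0,0],
    [0,0,-0.11],
    [0,0,-0.11],
    [0,0,-0.11],
    [0,0,-0.11],
    [0,0,-0.11],
    [0,0,-0.11],
    [0,0,-0.11],
  ],
)

```text
t: 11.8
tcp_pos: [0.5744, -0.1152, 0.4104]
orientation: [-0.0, 0.962, -0.272, -0.001]
wrist_force: [-0.2, 0.5, -0.6]
finger_gap: 0.0218
```

Request:
move_arm(
  jaw=[1.5,1.5,1.5,1.5,1.5,1.5],
  offset=[
    [0,0,0],
    [0,0,0],
    [0,0,0],
    [0,0,0],
    [0,0,0],
    [0,0,0],
  ],
  turn=[
    [0,0,-0.11],
    [0,0,-0.11],
    [0,0,-0.11],
    [0,0,-0.03],
    [0,0,0],
    [0,0,0],
  ],
)

```text
t: 12.3
tcp_pos: [0.5746, -0.1155, 0.4104]
orientation: [-0.0, 0.995, -0.099, -0.0]
wrist_force: [-0.3, -0.0, 0.2]
finger_gap: 0.0218
```

Run:
```python
from h import *
s,T=rep();w=snap("w5");c=read_camera("top")
print("to stand cm",T.T@(np.array([.4604,.048,.41])-s["tcp_pos"])*100)
a=w["color"][110:230,257:377];b=c["color"][155:205,302:352]
cv2.imwrite("pics/w5c.png",np.hstack([cv2.resize(a,(400,400),interpolation=2),cv2.resize(b,(400,400),interpolation=2)])[:,:,::-1])
```

```text
t 12.3 tcp [ 0.5746 -0.1155  0.4104] xaz -11.39 tilt 0.07 j [-0.35  0.38  0.62  1.72 -0.24  1.12  0.14] F [-0.3 -0.   0.2] M [-0.05  0.05  0.01] gap 0.0218
to stand cm [-14.42050086 -13.77692228   0.05983512]
```

View pics/w5c.png

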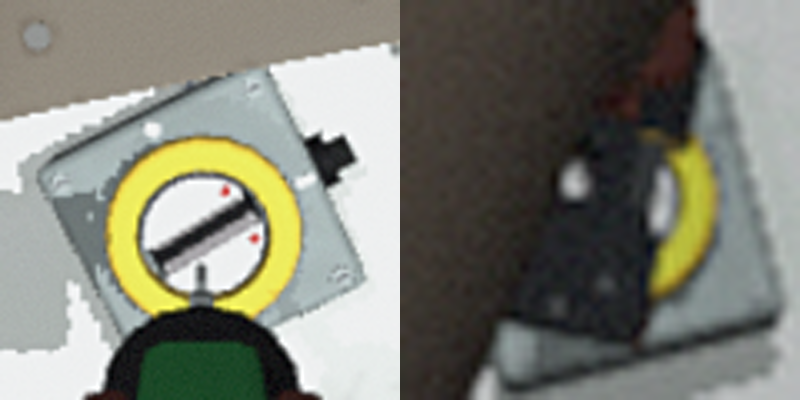

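The left half shows the slot lined up with the white bar mark, with the red dots beside it. The switch is fully turned and stays there. Back to the stand.

Request:
move_arm(
  jaw=[1.5,1.5,1.5,1.5,1.5,1.5,1.5,1.5],
  offset=[
    [-1.3,-1.3,0],
    [-2.2,-2.1,0],
    [-2.4,-2.2,0],
    [-2.4,-2.3,0],
    [-2.4,-2.3,0],
    [-2.2,-2.1,0],
    [-1.52,-1.48,0],
    [0,0,0],
  ],
  turn=[
    [0,0,0],
    [0,0,0],
    [0,0,0],
    [0,0,0],
    [0,0,0],
    [0,0,0],
    [0,0,0],
    [0,0,0],
  ],
)

```text
t: 13.07
tcp_pos: [0.4583, 0.0511, 0.4102]
orientation: [-0.001, 0.995, -0.096, -0.001]
wrist_force: [0.4, -0.4, -1.9]
finger_gap: 0.0219
```

Request:
move_arm(
  jaw=[1.5,1.5,1.5],
  offset=[
    [0,0,0],
    [0,0,0],
    [0,0,0],
  ],
  turn=[
    [0,0,0],
    [0,0,0],
    [0,0,0],
  ],
)

```text
t: 13.32
tcp_pos: [0.4609, 0.0466, 0.4104]
orientation: [0.0, 0.995, -0.099, 0.0]
wrist_force: [0.6, -0.2, -0.2]
finger_gap: 0.0215
```

Run:
```python
from h import *
s,T=rep();c=read_camera("scene");print("to stand cm",T.T@(np.array([.4604,.048,.2959])-s["tcp_pos"])*100)
cv2.imwrite("pics/s6.png",cv2.resize(c["color"][120:240,200:320],(600,600),interpolation=2)[:,:,::-1])
for n,P in dict(pocket=(.4604,.048,.085),tip=s["tcp_pos"]+T@[0,0,.286]).items():print(n,(proj(c,P)-[200,120])*5)
```

```text
t 13.32 tcp [0.4609 0.0466 0.4104] xaz -11.4 tilt 0.03 j [-0.71  0.12  0.56  1.99 -0.08  1.04 -0.31] F [ 0.6 -0.2 -0.2] M [-0.12  0.02 -0.03] gap 0.0215
to stand cm [-0.08408856 -0.13266358 11.45476897]
pocket [272.09503404 347.64733545]
tip [265.35920265 288.17796519]
```

View pics/s6.png

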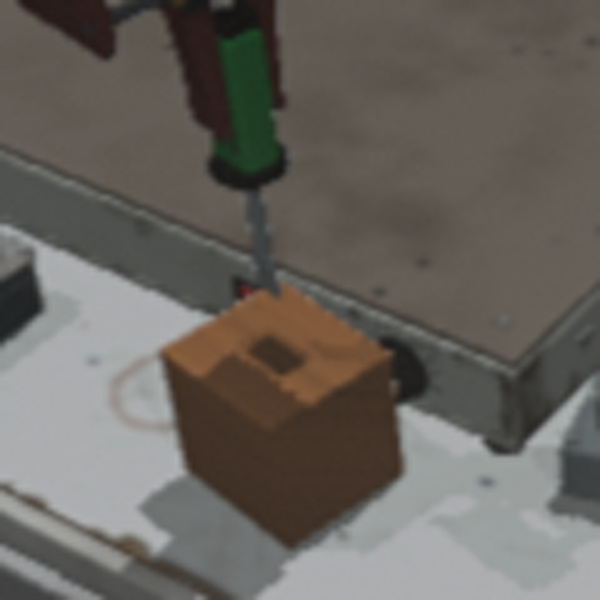

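The pocket is visible at (277,353) and the tip at about (267,290), consistent with the predictions. Lowering.

Request:
move_arm(
  jaw=[1.5,1.5,1.5,1.5,1.5,1.5,1.5],
  offset=[
    [-0.08,-0.13,0],
    [0,0,1],
    [0,0,1.3],
    [0,0,1.2],
    [0,0,1],
    [0,0,0.5],
    [0,0,0],
  ],
  turn=[
    [0,0,0],
    [0,0,0],
    [0,0,0],
    [0,0,0],
    [0,0,0],
    [0,0,0],
    [0,0,0],
  ],
)

```text
t: 13.95
tcp_pos: [0.4596, 0.0488, 0.359]
orientation: [0.001, 0.995, -0.099, -0.001]
wrist_force: [-0.3, 0.1, 0.0]
finger_gap: 0.022
```

Run:
```python
from h import *
s,T=rep();print("to stand cm",T.T@(np.array([.4604,.048,.2959])-s["tcp_pos"])*100)
```

```text
t 13.95 tcp [0.4596 0.0488 0.359 ] xaz -11.31 tilt 0.14 j [-0.69  0.19  0.55  2.06 -0.13  0.92 -0.27] F [-0.3  0.1  0. ] M [-0.05  0.06  0.01] gap 0.022
to stand cm [0.10877093 0.05305875 6.30966326]
```

Request:
move_arm(
  jaw=[1.5,1.5,1.5,1.5,1.5,1.5,1.5,1.5],
  offset=[
    [0.05,0,0.8],
    [0,0,1.2],
    [0,0,1.3],
    [0,0,1.2],
    [0,0,0.9],
    [0,0,0.5],
    [0,0,0.2],
    [0,0,0],
  ],
  turn=[
    [0,0,0],
    [0,0,0],
    [0,0,0],
    [0,0,0],
    [0,0,0],
    [0,0,0],
    [0,0,0],
    [0,0,0],
  ],
)

```text
t: 14.62
tcp_pos: [0.4605, 0.0488, 0.2992]
orientation: [0.0, 0.995, -0.098, -0.0]
wrist_force: [-0.7, 0.4, -1.0]
finger_gap: 0.0218
```

Request:
move_arm(
  jaw=[1.5,1.5],
  offset=[
    [0,0,0.15],
    [0,0,0],
  ],
  turn=[
    [0,0,0],
    [0,0,0],
  ],
)

```text
t: 14.78
tcp_pos: [0.4606, 0.0489, 0.2982]
orientation: [-0.0, 0.995, -0.098, 0.0]
wrist_force: [0.1, 0.0, -1.8]
finger_gap: 0.0217
```

Run:
```python
from h import *
s,T=rep();print("to stand cm",T.T@(np.array([.4604,.048,.2959])-s["tcp_pos"])*100)
```

```text
t 14.78 tcp [0.4606 0.0489 0.2982] xaz -11.29 tilt 0.05 j [-0.65  0.29  0.52  2.12 -0.21  0.78 -0.19] F [ 0.1  0.  -1.8] M [-0.09  0.07 -0.  ] gap 0.0217
to stand cm [-0.00118467  0.08786575  0.2263809 ]
```

Request:
move_arm(
  jaw=[1.5,1.5,1.5,2.5,3.5,5,7,8.78],
  offset=[
    [0,0.05,0.1],
    [0,0.03,0.08],
    [0,0,0],
    [0,0,0],
    [0,0,0],
    [0,0,0],
    [0,0,0],
    [0,0,0],
  ],
  turn=[
    [0,0,0],
    [0,0,0],
    [0,0,0],
    [0,0,0],
    [0,0,0],
    [0,0,0],
    [0,0,0],
    [0,0,0],
  ],
)

```text
t: 15.45
tcp_pos: [0.4603, 0.0481, 0.2961]
orientation: [-0.0, 0.995, -0.098, 0.0]
wrist_force: [-0.5, -0.9, 1.3]
finger_gap: 0.0479
```

Request:
move_arm(
  jaw=[8.78,8.78,8.78,8.78,8.78,8.78,8.78,8.78],
  offset=[
    [0,0,0],
    [0,0,0],
    [0,0,0],
    [0,0,0],
    [0,0,0],
    [0,0,0],
    [0,0,0],
    [0,0,0],
  ],
  turn=[
    [0,0,0],
    [0,0,0],
    [0,0,0],
    [0,0,0],
    [0,0,0],
    [0,0,0],
    [0,0,0],
    [0,0,0],
  ],
)

```text
t: 16.12
tcp_pos: [0.4602, 0.0481, 0.2961]
orientation: [-0.0, 0.995, -0.098, 0.0]
wrist_force: [0.3, 0.1, 0.0]
finger_gap: 0.0877
```

Request:
move_arm(
  jaw=[8.78,8.78,8.78,8.78,8.78,8.78,8.78,8.78],
  offset=[
    [0,0,-1],
    [0,0,-2],
    [0,0,-2.5],
    [0,0,-2.5],
    [0,0,-2.5],
    [0,0,-1.5],
    [0,0,0],
    [0,0,0],
  ],
  turn=[
    [0,0,0],
    [0,0,0],
    [0,0,0],
    [0,0,0],
    [0,0,0],
    [0,0,0],
    [0,0,0],
    [0,0,0],
  ],
)

```text
t: 16.78
tcp_pos: [0.4602, 0.0479, 0.4171]
orientation: [-0.001, 0.995, -0.098, 0.001]
wrist_force: [-0.5, -0.3, -0.1]
finger_gap: 0.0878
```

Run:
```python
from h import *
s,T=rep();w=snap("w7");c=read_camera("scene")
u=proj(w,(.4605,.048,.1638),True);print("expected handle top in wrist",u,(u-[257,110])*400/120)
m=mask(c["color"],"green");b=blobs(m,2)[0];print("scene green",cv2.minAreaRect(b))
a=w["color"][110:230,257:377];b=c["color"][140:290,220:440]
cv2.imwrite("pics/w7c.png",np.hstack([cv2.resize(a,(360,360),interpolation=2),cv2.resize(b,(440,300),interpolation=2)[np.r_[0:300,[299]*60]]])[:,:,::-1])
```

```text
t 16.78 tcp [0.4602 0.0479 0.4171] xaz -11.28 tilt 0.14 j [-0.72  0.11  0.57  1.99 -0.07  1.06 -0.32] F [-0.5 -0.3 -0.1] M [-0.09  0.06 -0.02] gap 0.0878
expected handle top in wrist [316.31579763 210.0788952 ] [197.71932543 333.59631732]
scene green ((253.0946044921875, 178.0675811767578), (26.13943862915039, 11.014732360839844), 80.53767395019531)
```

View pics/w7c.png

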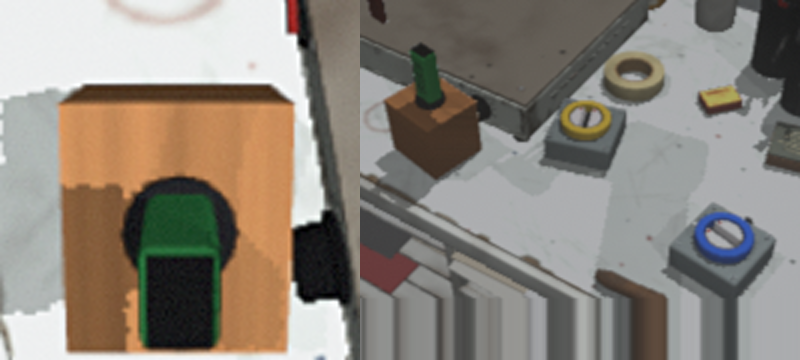

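The screwdriver is upright in its pocket, its guard on the stand. Its scene-view position, (253.1,178.1), matches the start at (253.0,177.9). The yellow slot is turned and the blue one is unchanged. Handing in.

```bash
python3 -c "
from workcell import env
print(env.job_done())"
```

```text
the job is handed in; nothing more can be done
None
```

I turned the yellow-ringed switch to its bar mark and put the screwdriver back upright in its stand. The job was handed in at about 16.8 s of the 53 s allowed, but it reports no verdict, so whether it passed is unconfirmed.

- **Turning:** the blade went about 10 mm into the yellow slot with no sign of contact. I then turned the tool 1.6 rad clockwise. After the blade was withdrawn, the wrist view showed the slot lined up with the bar mark; I estimate the rotor at about 1.5 rad (1.22 needed).
- **Screwdriver:** the last pictures show the guard resting on the stand. The handle is within 0.2 px of where it started in the scene view.
- **Blue switch:** I never went near it, and it looks unchanged in the last picture, though I did not measure its angle.
- **Robot at hand-in:** the gripper was open and about 12 cm above its grasp position, with no wrist force beyond noise (under 1 N).
- **Disagreements:** the wrist and top cameras differed by about 2 mm on where the yellow slot was. I used a value in between, and the blade went in cleanly. Two other fits failed and were not used: an ellipse fit to the ring, because part of the ring was hidden, and one corner of the stand, because I paired the wrong pixels.

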